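# Fit the cast drive wheel and hold back the flask rotator's idler arm

## Robot

A 6-joint arm with a two-finger parallel gripper is mounted at the origin on the work surface. World frame = base frame: x ahead of the robot, y to its left, z up, the work surface at z = 0. Lengths are in m, angles in rad, forces in N, time in s.
With the tool pointing down it reaches from about 0.225 to 0.875 m from the base axis. Payload 3.4 kg.
Tool frame: the origin (TCP) lies on the centre line of the jaws, within the pads' length; the fingertips stand 19 mm ahead of it and the grasp point (between the pads) is the TCP; z points along the fingers, y is the direction in which the jaws open and shut (so a half turn about z gives the same grasp; the last joint's range is limited). The gripper opens to 85 mm and grips with 20 to 120 N. Pads are 22 mm wide; open, the fingers measure 114 mm over their backs; the gripper's body (76 mm by 85 mm) begins 54 mm behind the grasp point. The pads swing forward as they close: fully open they stand 13 mm farther back than shut.
Start: joints at [-1.444, 0.276, 1.505, -0, 1.361, -0.121], TCP at [0.141, -0.557, 0.25] pointing down, gripper open.
Joint ranges: [-2.89, 2.89], [-0.75, 2.08], [0.22, 2.7], [-1.18, 4.32], [0.11, 2.71], [-2.7, 2.7]. Speed limits (rad/s): [2.57, 2.57, 3.14, 3.14, 3.14, 3.14].

## Interface

Orientations are given as a unit quaternion [w, x, y, z].
In Python, from rig import monitor, eyes, manip, models gives the robot as it stands.
- The arm moves only by the tool send_rows, never from a script. Its argument "deltas" is a list of rows, each an object with "dp": the shift along the world's x, y, z each as a share of 0.12 m, from -1 to 1, a list of three; "rotation": the turn, a rotation vector about the world's x, y, z each as a share of 0.5 rad, from -1 to 1, a list of three. In form: [{"dp": [dx, dy, dz], "rotation": [rx, ry, rz]}, ...]. A call has 1 to 12 rows; each row is the pose to reach, as a shift and turn from the pose commanded when the call began; what a row does not reach only later rows make up. A row lasts 1/12 s, in which the tool goes at most 41.7 mm and 7.16 degrees, less where a joint would pass 70% of its speed; a pose out of reach is approached as far as the arm can. A call with a number of a shift or a turn outside -1 to 1 is refused whole. A call with a gripper value outside its range is refused whole. "fingers" is the closure, from -1 (fully open) to 1 (shut), set as the call begins (left out, the last holds). The fingers move at their own pace and stop on an object; "grip_force" is the grip in N (left out, the last holds). Time passes only in rows, so rows that repeat a pose let the fingers close. It gives the time, the measured TCP pose, the force and the opening at its end, in the units of the state.
- monitor.get_state(): the state, without advancing time (a new reading comes with each control period).
- eyes.get_image(name): name is "scene" or "top" or "wrist"; returns a dict with "color" (400x640x3 uint8, red, green, blue), "depth" (400x640 float32, m along the optical axis (not along the pixel's ray), 0 where there is no reading), "mtx" (3x3 intrinsics, pixels), "rvec" (rotation vector, rad) and "tvec" (3), from world to camera coordinates, as OpenCV has them. Camera axes: x right, y down, z forward; pixel columns grow to the right and rows downward; lengths in m; the calibration is good to about 2 mm. A picture is of the moment at which its call begins.
- manip.sign_off(): hands the job in, once; it reports no verdict.
Trained networks look in a picture, given as the dict that the camera call returned (one of the last four; its "shot" number tells which), for a name from the list of things; names that differ only in an ending like _2 or _b are one class to them, and where a whole thing is asked for, a point or a joint stands for the part that bears it (a point fixed in the world has none). Each returns a list of dicts, best first, with "score" (0 to 1); they miss things now and then, are a little off and sometimes report something else, mostly with a low value. They report only what shows in the picture. A call takes as long as a camera call. They do not tell look-alikes from the thing itself.
- models.find_in(name, picture): "box" ([left, top, right, bottom] in pixels, round what is visible of it).
The state is a dict: "clock": time; "qpos": joint angles; "qd": joint speeds; "effort": joint torques, N m; "position": TCP position; "ee_rot": TCP orientation; "contact_force": force on the tool from outside, world axes, zero at the start; "moment": the same for the moment, N m; "width": finger opening in m.
Only numpy, scipy, OpenCV 4.12 (cv2) and the standard library are available. Lean on these libraries where they do the work, as an engineer would, in place of code of your own. Each camera call takes 0.05 s, during which the arm holds its last target.

## Task

Set up the flask rotator: lift the blue drive wheel out of its open mould and lower it, hub up, over the rotator's upright spindle until it sits fully down, without dropping it, and let go of it. Then push the sprung idler arm back past its ratchet click and hold it there, a little beyond the red pawl so that the gripper and not the pawl takes the spring; the program finishes while the gripper is still holding the arm back. Leave the bottle, the flask and the jar standing where they are.

Things in the scene. Friction and masses are not known exactly. Their poses are not given: they have to be found in the camera images.
- drive_wheel: Blue cast wheel, loose, 49 to 98 g. A disc 60 mm in diameter and 12 mm thick with a round hub 34 mm in diameter standing 30 mm above it (42 mm tall in all), and a 16 mm bore right through on the axis. Origin: centre of the underside of the disc; z up along the axis to the hub. It starts hub up in the mould's cavity.
- mould: Fixed open aluminium mould, a block 115 x 115 x 24 mm with one round cavity, 64 mm wide and 12 mm deep, in the middle of its top. Origin: centre of its underside, on the table. The wheel's disc fills the cavity, flush with the block's top face, and the hub stands 30 mm clear above it. There are 2 mm of play all round.
- rotator: Fixed flask rotator: white deck 200 mm (its x) by 260 mm (its y), top 30 mm above the table. Origin: centre of the underside. In its frame: spindle at x -40, y -65 mm; arm pivot at x 60, y 30; grey motor housing 60 x 90 mm at x 65, y -75, its top 65 mm above the table. Green marks on the deck show where the arm's pointed end stands when held back far enough (0.44 to 0.66 rad).
- spindle_seat (a point): Foot of the steel spindle, centre of the dark round seat (52 mm in diameter) on which the wheel's underside must rest, 36 mm above the table. The spindle is 11 mm in diameter, stands 50 mm up from this point and its top 8 mm are tapered. The wheel is fully down when its origin is at this point. Axes as the rotator's.
- idler_pivot (a point): Point on the upright hinge axis of the idler arm, at the height of the arm's upper face, 52 mm above the table. The pivot boss stands up to 76 mm above the table. Axes as the rotator's.
- roller_top (a point): Centre of the top (orange disc) of the black upright idler roller on the arm's free end, 120 mm from the pivot axis, 97 mm above the table. Roller 28 mm in diameter, not spinning, clear from 52 to 95 mm above the table: pinch it from above or push it with shut fingers. The arm below is a yellow bar 18 mm wide that ends 20 mm beyond it. At rest it is 51 mm clear of the seated wheel.
- idler_arm (a joint): Arm angle, rad. 0 at rest (arm along the rotator's -x from the pivot); grows as the roller swings away from the spindle towards the rotator's +y, clockwise from above; stop at 0.66. Spring force at the roller: 4 N at 0, 10 N at 0.45, 13 N at 0.66. Its tooth clicks past the pawl at 0.38; let go beyond that, it comes back and rests on the pawl at 0.38. Held back: above 0.41.
- pawl (a joint): Height of the pawl, m: 0 when it is sprung fully up, growing to about 0.005 as the arm's tooth presses it down on the way over; it jumps back to 0 at the click.
- pawl_top (a point): Top edge of the small red sprung pawl (16 mm wide) in the deck under the arm's path, 75 mm from the pivot axis, 37 mm above the table. Never needs to be touched.
- amber_bottle: Amber dropper bottle with blue cap, 46 mm in diameter, 102 mm tall, loose; bystander. Origin: centre of the underside.
- flask: Conical glass flask with grey stopper, 72 mm wide at the foot, 120 mm tall, loose; bystander. Origin: centre of the underside.
- sample_jar: Glass jar with yellow lid, 56 mm in diameter, 75 mm tall, loose; bystander. Origin: centre of the underside.
There are look-alikes about, which are no part of the job. There is more than one size of the drive_wheel; the one meant has the size given above.

How it is judged:
By the outcome, as a careful person would: the job done as asked, in the order asked, and still so for the second after the job is handed in, while the arm keeps its last pose, push and grip.
It also fails if it takes over 51 s, if anything falls off the work surface, if the arm or the gripper's body presses on something with over 40 N, if the wrist force passes 120 N, or if a joint passes its speed limit or range.

## Working session

There is one attempt and no reset: what is moved stays moved. The work goes in short steps, Python scripts to look and compute and a tool call to move; the robot and the scene stay as the last step left them, time stands still between calls to the robot, and variables do not carry over. Pictures are saved under pics/ and viewed, and the job is handed in when it is done.

Besides the shell and the picture viewer there is one more tool, called after "Emit:" by a JSON object that holds its "name" and its "arguments". send_rows: Moves the arm, as the interface text tells. Its arguments: {"type":"object","properties":{"deltas":{"type":"array","items":{"type":"object","properties":{"dp":{"type":"array","items":{"type":"number"}},"rotation":{"type":"array","items":{"type":"number"}}}}},"fingers":{"type":"number"},"grip_force":{"type":"number"}},"required":["deltas"]}

```bash
mkdir -p pics; ls; cat > h.py <<'E'
import numpy as np, cv2
from rig import monitor, eyes, manip, models
def shot(name,fn):
    p=eyes.get_image(name)
    cv2.imwrite('pics/'+fn,cv2.cvtColor(p['color'],cv2.COLOR_RGB2BGR))
    return p
def RT(p): return cv2.Rodrigues(np.array(p['rvec'],float))[0],np.array(p['tvec'],float).ravel()
def cloud(p):
    R,t=RT(p);K=np.array(p['mtx']);d=p['depth']
    v,u=np.mgrid[:d.shape[0],:d.shape[1]]
    c=np.stack([(u-K[0,2])/K[0,0]*d,(v-K[1,2])/K[1,1]*d,d],-1)
    w=(c-t)@R
    w[d==0]=np.nan
    return w
def onplane(p,u,v,z):
    R,t=RT(p);K=np.array(p['mtx'])
    r=R.T@np.array([(u-K[0,2])/K[0,0],(v-K[1,2])/K[1,1],1]);o=-R.T@t
    return o+r*(z-o[2])/r[2]
def proj(p,X):
    return cv2.projectPoints(np.array(X,float).reshape(-1,3),np.array(p['rvec'],float),np.array(p['tvec'],float),np.array(p['mtx'],float),None)[0].reshape(-1,2)
E
python3 - <<'E'
from h import *
for n in ['scene','top']:
    p=shot(n,n+'0.png')
    for k in ['drive_wheel','mould','rotator','idler_arm','roller_top','idler_pivot','pawl','amber_bottle','flask','sample_jar']:
        print(n,k,[(np.round(r['box']).astype(int).tolist(),round(r['score'],2)) for r in models.find_in(k,p)])
    np.savez('pics/'+n+'0.npz',**{k:np.array(v) for k,v in p.items()})
print(monitor.get_state())
E
```

```text
pics
scene drive_wheel [([287, 287, 306, 312], 0.69), ([242, 256, 265, 279], 0.59), ([199, 244, 216, 267], 0.48)]
scene mould [([219, 247, 286, 302], 0.91), ([370, 239, 390, 274], 0.31)]
scene rotator [([280, 158, 391, 238], 0.8), ([242, 255, 267, 278], 0.57)]
scene idler_arm [([323, 156, 363, 192], 0.6)]
scene roller_top [([324, 156, 365, 194], 0.59)]
scene idler_pivot [([278, 157, 389, 234], 0.57)]
scene pawl []
scene amber_bottle [([386, 125, 404, 155], 0.62)]
scene flask [([160, 314, 198, 367], 0.76)]
scene sample_jar [([370, 237, 394, 274], 0.82)]
top drive_wheel [([385, 265, 406, 277], 0.77), ([376, 212, 397, 234], 0.69), ([381, 169, 399, 188], 0.64), ([208, 166, 317, 261], 0.42)]
top mould []
top rotator [([202, 169, 315, 255], 0.95)]
top idler_arm [([235, 183, 264, 235], 0.89), ([205, 168, 317, 258], 0.63)]
top roller_top [([240, 182, 260, 233], 0.81), ([358, 199, 414, 251], 0.66), ([206, 165, 317, 258], 0.54)]
top idler_pivot [([205, 163, 317, 258], 0.93)]
top pawl []
top amber_bottle [([140, 185, 162, 203], 0.8), ([237, 184, 263, 236], 0.67)]
top flask [([464, 216, 495, 242], 0.67)]
top sample_jar [([313, 122, 331, 145], 0.81)]
{'clock': 1.1, 'qpos': array([-1.44401197e+00,  2.75876088e-01,  1.50490442e+00,  3.15152469e-06,
        1.36071490e+00, -1.21011098e-01]), 'qd': array([-0.00054854,  0.00133773,  0.00053231,  0.00093929, -0.00049743,
       -0.00067273]), 'effort': array([ 1.76004076e-03, -4.16662788e+01, -2.46101958e+01,  8.72436681e-05,
        3.75537775e-04,  2.40503101e-05]), 'position': array([ 0.14102106, -0.55746073,  0.2503399 ]), 'ee_rot': array([4.86191638e-05, 9.92334530e-01, 1.23580658e-01, 1.68148574e-06]), 'contact_force': array([-0.18412598,  0.38169533,  0.15212362]), 'moment': array([-0.01543432,  0.0385406 ,  0.02362137]), 'width': 0.08544660893224945}
```

View pics/scene0.png

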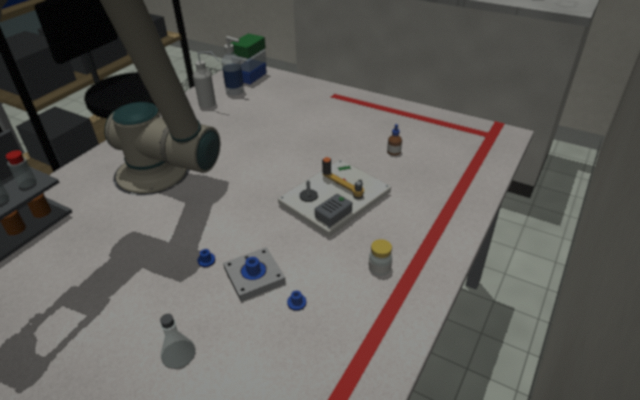

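View pics/top0.png

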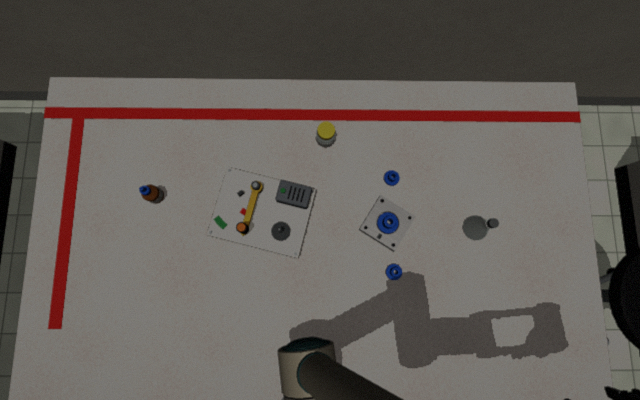

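```bash
python3 - <<'E'
import cv2
a=cv2.imread('pics/top0.png')[110:290,120:510]; cv2.imwrite('pics/top0z.png',cv2.resize(a,None,fx=2,fy=2,interpolation=3))
a=cv2.imread('pics/scene0.png')[120:370,150:420]; cv2.imwrite('pics/scene0z.png',cv2.resize(a,None,fx=2.4,fy=2.4,interpolation=3))
E
```

```text
(no output)
```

View pics/top0z.png

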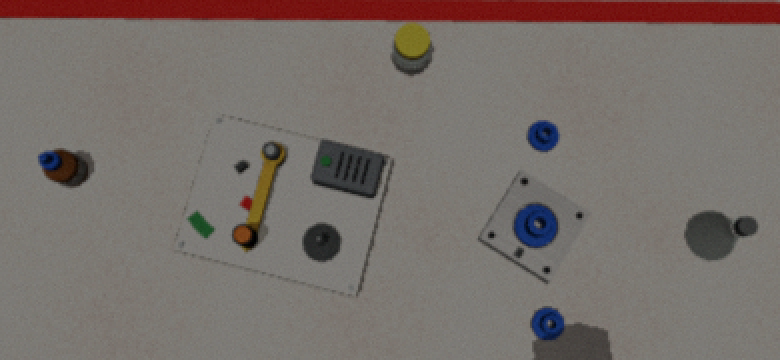

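View pics/scene0z.png

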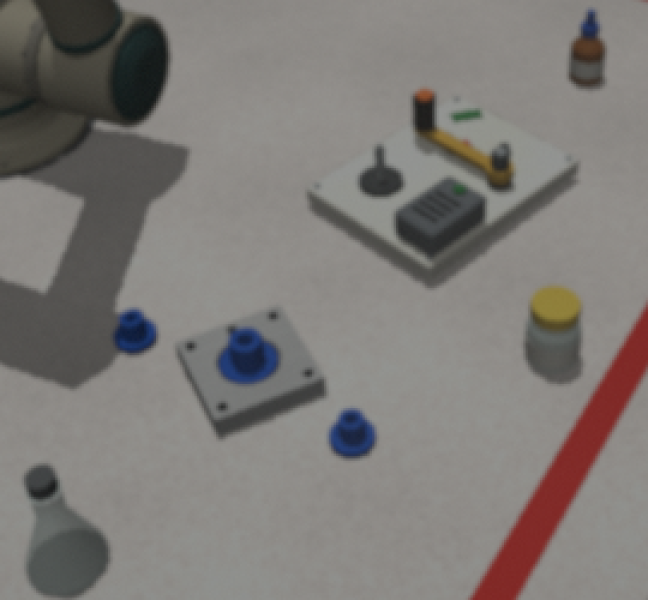

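The pictures show the wheel in its mould at top (388,222), with smaller look-alikes at (391,178) and (394,271). The rotator is on the left, with the spindle seat near (281,231), the roller at (242,228) and the pivot at (256,186). Next I measure.

```bash
cat > m1.py <<'E'
from h import *
for n in ['top','scene']:
    p=dict(np.load(f'pics/{n}0.npz')); c=cloud(p); col=p['color'].astype(int)
    hsv=cv2.cvtColor(p['color'],cv2.COLOR_RGB2HSV).astype(int); H,S,V=[hsv[...,i] for i in range(3)]
    z=c[...,2]
    def rep(nm,m):
        q=c[m]; q=q[~np.isnan(q[:,0])]
        if len(q): print(n,nm,len(q),'mean',q.mean(0).round(4),'min',q.min(0).round(4),'max',q.max(0).round(4))
    blue=(H>105)&(H<130)&(S>130)
    nl,lab,st,ce=cv2.connectedComponentsWithStats(blue.astype(np.uint8))
    for i in range(1,nl):
        if st[i,4]>30: rep(f'blue{ce[i].round()}',lab==i); rep('   top',(lab==i)&(z>0.046))
    # orange roller top
    box=(210,165,320,262) if n=='top' else (275,150,395,240)
    B=np.zeros(z.shape,bool);B[box[1]:box[3],box[0]:box[2]]=1
    rep('orange',B&(H<14)&(S>150)&(z>.088)); rep('hi roller',B&(z>.088)&(z<.11))
    rep('deck',B&(abs(z-.03)<.004)); rep('boss',B&(z>.068)&(z<.085))
    rep('motor',B&(z>.06)&(z<.068))
    g=B&(H>50)&(H<85)&(S>90); rep('green',g&(z<.045))
    rep('red',B&((H<6)|(H>174))&(S>150)&(z<.045))
    if n=='top':
        m=(B&(abs(z-.03)<.004)).astype(np.uint8)
        q=c[m>0][:,:2].astype(np.float32); r=cv2.minAreaRect(q); print('deck rect',r, cv2.boxPoints(r))
        M=np.zeros(z.shape,bool);M[185:265,350:425]=1
        q=c[M&(abs(z-.024)<.004)][:,:2].astype(np.float32); r=cv2.minAreaRect(q); print('mould',r)
E
python3 m1.py
```

```text
top blue[391. 178.] 170 mean [ 0.6626 -0.2134  0.0174] min [ 0.645  -0.2355 -0.0034] max [ 0.6846 -0.1936  0.0353]
top blue[145. 190.] 75 mean [0.6104 0.4529 0.0852] min [0.6002 0.4443 0.0707] max [0.6225 0.4672 0.1045]
top    top 75 mean [0.6104 0.4529 0.0852] min [0.6002 0.4443 0.0707] max [0.6225 0.4672 0.1045]
top blue[387. 222.] 329 mean [ 0.531  -0.1949  0.0339] min [ 0.5041 -0.2245  0.0097] max [ 0.562  -0.1677  0.0586]
top    top 101 mean [ 0.5332 -0.1963  0.0533] min [ 0.517  -0.2127  0.0468] max [ 0.5492 -0.1801  0.0586]
top blue[393. 272.] 187 mean [ 0.3969 -0.2107  0.0169] min [ 0.3769 -0.2333  0.0045] max [ 0.4179 -0.1915  0.0376]
top orange 68 mean [0.5115 0.1957 0.0973] min [0.5013 0.1839 0.0931] max [0.5221 0.2065 0.1036]
top hi roller 94 mean [0.5123 0.1953 0.0965] min [0.4994 0.1017 0.0897] max [0.525  0.2094 0.1036]
top deck 4882 mean [0.5557 0.164  0.0299] min [0.4371 0.0052 0.026 ] max [0.6892 0.2933 0.034 ]
top boss 134 mean [0.5958 0.1252 0.073 ] min [0.5001 0.0297 0.068 ] max [0.6384 0.1956 0.0849]
top motor 664 mean [0.6068 0.066  0.0646] min [0.4993 0.0164 0
[... 1346 characters left out ...]
296. 301.] 232 mean [ 0.6697 -0.2254  0.0158] min [ 0.6473 -0.2406  0.0011] max [ 0.6874 -0.1993  0.034 ]
scene orange 16 mean [0.5142 0.1892 0.0969] min [0.5088 0.1832 0.0939] max [0.5217 0.1959 0.0987]
scene hi roller 58 mean [0.5135 0.1904 0.095 ] min [0.4988 0.1806 0.0885] max [0.5267 0.2055 0.099 ]
scene deck 2548 mean [0.5612 0.1506 0.0292] min [ 0.4367 -0.0006  0.026 ] max [0.6901 0.2975 0.034 ]
scene boss 134 mean [0.5756 0.1419 0.0747] min [ 0.4995 -0.0107  0.0681] max [0.7828 0.1998 0.0845]
scene motor 533 mean [0.6036 0.0674 0.064 ] min [0.4986 0.0108 0.0601] max [0.6458 0.1974 0.0678]
scene green 10 mean [0.5313 0.2618 0.0296] min [0.5242 0.2517 0.0253] max [0.539  0.2686 0.0321]
```

Emit:
{"name": "send_rows", "arguments": {"deltas": [{"dp": [0.8,0.75,0],"rotation": [0,0,1]},{"dp": [0.8,0.75,0],"rotation": [0,0,1]},{"dp": [0.8,0.75,0],"rotation": [0,0,1]},{"dp": [0.8,0.75,0],"rotation": [0,0,1]}], "fingers": -1}}

```text
clock: 1.43
position: [0.2406, -0.4626, 0.2504]
ee_rot: [-0.001, 0.929, 0.37, 0.002]
contact_force: [0.5, 0.2, -0.8]
width: 0.0852
```

Emit:
{"name": "send_rows", "arguments": {"deltas": [{"dp": [0.8,0.75,0],"rotation": [0,0,1]},{"dp": [0.8,0.75,0],"rotation": [0,0,1]},{"dp": [0.8,0.75,0],"rotation": [0,0,1]},{"dp": [0.8,0.75,0],"rotation": [0,0,1]}]}}

```text
clock: 1.77
position: [0.3367, -0.3728, 0.2505]
ee_rot: [-0.0, 0.809, 0.588, 0.002]
contact_force: [-0.0, -0.2, 0.3]
width: 0.0852
```

Emit:
{"name": "send_rows", "arguments": {"deltas": [{"dp": [0.8,0.75,0],"rotation": [0,0,1]},{"dp": [0.8,0.75,0],"rotation": [0,0,1]},{"dp": [0.8,0.75,0],"rotation": [0,0,1]},{"dp": [0.8,0.75,0],"rotation": [0,0,1]}]}}

```text
clock: 2.1
position: [0.433, -0.283, 0.2505]
ee_rot: [0.0, 0.638, 0.77, 0.002]
contact_force: [0.4, 0.0, 0.6]
width: 0.0852
```

Emit:
{"name": "send_rows", "arguments": {"deltas": [{"dp": [0.8,0.75,0],"rotation": [0,0,1]},{"dp": [0.8,0.75,0],"rotation": [0,0,1]},{"dp": [0.8,0.75,0],"rotation": [0,0,1]},{"dp": [0.8,0.75,0],"rotation": [0,0,1]}]}}

```text
clock: 2.43
position: [0.5293, -0.193, 0.2503]
ee_rot: [0.001, 0.427, 0.904, 0.002]
contact_force: [-0.7, -0.6, -0.4]
width: 0.0849
```

Emit:
{"name": "send_rows", "arguments": {"deltas": [{"dp": [0.07,0,-0.5],"rotation": [0,0,1]},{"dp": [0.07,0,-0.5],"rotation": [0,0,1]},{"dp": [0.07,0,-0.5],"rotation": [0,0,1]},{"dp": [0.07,0,-0.5],"rotation": [0,0,1]},{"dp": [0.07,0,-0.5],"rotation": [0,0,1]},{"dp": [0.07,0,-0.5],"rotation": [0,0,1]}]}}

```text
clock: 2.93
position: [0.5336, -0.1975, 0.1904]
ee_rot: [0.0, 0.197, 0.98, 0.0]
contact_force: [-1.2, -0.4, 0.4]
width: 0.0853
```

```bash
cat > m2.py <<'E'
from h import *
p=shot('wrist','w1.png'); c=cloud(p); z=c[...,2]
np.savez('pics/w1.npz',**{k:np.array(v) for k,v in p.items()})
print(monitor.get_state()['position'], -RT(p)[0].T@RT(p)[1])
print(models.find_in('drive_wheel',p))
hsv=cv2.cvtColor(p['color'],cv2.COLOR_RGB2HSV).astype(int)
blue=(hsv[...,0]>105)&(hsv[...,0]<130)&(hsv[...,1]>120)
d=np.hypot(c[...,0]-.5335,c[...,1]+.196)<.04
for nm,m in [('hub',blue&d&(abs(z-.054)<.004)),('disc',blue&d&(abs(z-.024)<.004))]:
    q=c[m]; 
    if len(q): print(nm,len(q),q.mean(0),cv2.minEnclosingCircle(q[:,:2].astype(np.float32)), (q.min(0)+q.max(0))/2)
E
python3 m2.py
```

```text
[ 0.53358293 -0.19758549  0.1905702 ] [ 0.46025844 -0.16601686  0.31433787]
[{'box': [333.4, 262.7, 374.7, 306.6], 'score': 0.95}, {'box': [289.0, 140.1, 350.1, 202.4], 'score': 0.87}, {'box': [215.9, 7.4, 268.6, 63.5], 'score': 0.66}, {'box': [546.5, 0.0, 639.8, 191.4], 'score': 0.44}, {'box': [523.8, 287.3, 624.0, 372.7], 'score': 0.16}]
hub 782 [ 0.53268085 -0.1964543   0.05414144] ((0.5335716605186462, -0.19688519835472107), 0.016875309869647026) [ 0.53344972 -0.19707638  0.05330911]
disc 1610 [ 0.52819176 -0.19372894  0.02441767] ((0.5336174368858337, -0.19739224016666412), 0.02996586635708809) [ 0.53354054 -0.19752965  0.02400047]
```

View pics/w1.png

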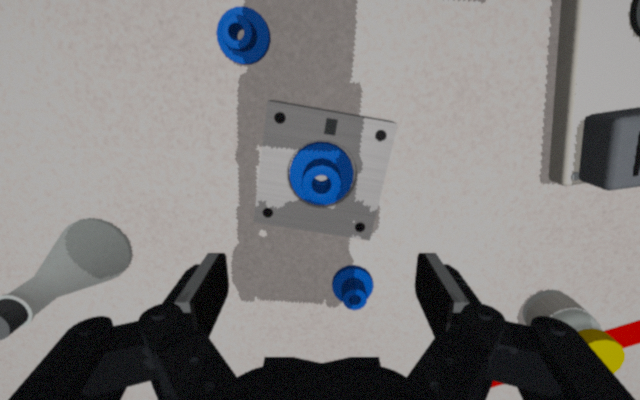

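The wrist picture confirms the wheel at pixel (321,172). Its hub radius is 16.9 mm and its disc radius 30.0 mm, which match the given size, and it is centred under the TCP. Descending.

Emit:
{"name": "send_rows", "arguments": {"deltas": [{"dp": [0,0,-0.3],"rotation": [0,0,0.29]},{"dp": [0,0,-0.6],"rotation": [0,0,0.29]},{"dp": [0,0,-0.85],"rotation": [0,0,0.29]},{"dp": [0,0,-1],"rotation": [0,0,0.29]},{"dp": [0,0,-1],"rotation": [0,0,0.29]}]}}

```text
clock: 3.45
position: [0.5306, -0.1962, 0.0666]
ee_rot: [-0.004, 0.125, 0.992, 0.001]
contact_force: [-0.8, 0.5, 0.4]
width: 0.0855
```

Emit:
{"name": "send_rows", "arguments": {"deltas": [{"dp": [0,0.04,-0.1],"rotation": [0,0,0]},{"dp": [0,0.04,-0.2],"rotation": [0,0,0]},{"dp": [0,0.04,-0.2],"rotation": [0,0,0]}]}}

```text
clock: 3.7
position: [0.5331, -0.1924, 0.046]
ee_rot: [-0.001, 0.125, 0.992, 0.0]
contact_force: [-0.1, 0.7, 0.5]
width: 0.0855
```

Emit:
{"name": "send_rows", "arguments": {"deltas": [{"dp": [0,0,0],"rotation": [0,0,0]},{"dp": [0,0,0],"rotation": [0,0,0]},{"dp": [0,0,0],"rotation": [0,0,0]},{"dp": [0,0,0],"rotation": [0,0,0]},{"dp": [0,0,0],"rotation": [0,0,0]},{"dp": [0,0,0],"rotation": [0,0,0]},{"dp": [0,0,0],"rotation": [0,0,0]},{"dp": [0,0,0],"rotation": [0,0,0]},{"dp": [0,0,0],"rotation": [0,0,0]},{"dp": [0,0,0],"rotation": [0,0,0]}], "fingers": 1, "grip_force": 40}}

```text
clock: 4.53
position: [0.5339, -0.1946, 0.0478]
ee_rot: [0.001, 0.124, 0.992, -0.002]
contact_force: [-2.8, -4.2, 5.3]
width: 0.0322
```

The y shift overshot: I sent 0.04 share, which is 4.8 mm. I'll undo it and relieve the contact before lifting.

Emit:
{"name": "send_rows", "arguments": {"deltas": [{"dp": [0,0,0.015],"rotation": [0,0,0]},{"dp": [0,0,0.015],"rotation": [0,0,0]},{"dp": [0,0,0.015],"rotation": [0,0,0]},{"dp": [0,0,0.015],"rotation": [0,0,0]}], "fingers": -0.2}}

```text
clock: 4.87
position: [0.5334, -0.1924, 0.0481]
ee_rot: [-0.0, 0.124, 0.992, 0.0]
contact_force: [0.1, 0.4, 0.8]
width: 0.0509
```

Emit:
{"name": "send_rows", "arguments": {"deltas": [{"dp": [0,-0.035,0],"rotation": [0,0,0]},{"dp": [0,-0.035,0],"rotation": [0,0,0]},{"dp": [0,-0.035,0],"rotation": [0,0,0]}]}}

```text
clock: 5.12
position: [0.5335, -0.1971, 0.048]
ee_rot: [-0.0, 0.124, 0.992, 0.0]
contact_force: [-0.2, 0.0, 0.2]
width: 0.0512
```

```bash
sed -i "s/w1/w2/" m2.py; python3 m2.py
```

```text
[ 0.53342699 -0.19693732  0.04800121] [ 0.45643123 -0.17679084  0.17198518]
[{'box': [168.8, 0.0, 254.0, 27.5], 'score': 0.85}, {'box': [266.8, 189.3, 382.0, 315.7], 'score': 0.82}]
hub 3494 [ 0.53269225 -0.1939454   0.05400997] ((0.5274417400360107, -0.19561859965324402), 0.03602968901395798) [ 0.533717   -0.1956186   0.05363503]
disc 4469 [ 0.52252892 -0.1927845   0.02437357] ((0.5339415073394775, -0.19436313211917877), 0.029860781505703926) [ 0.53121175 -0.19453756  0.02400544]
```

View pics/w2.png

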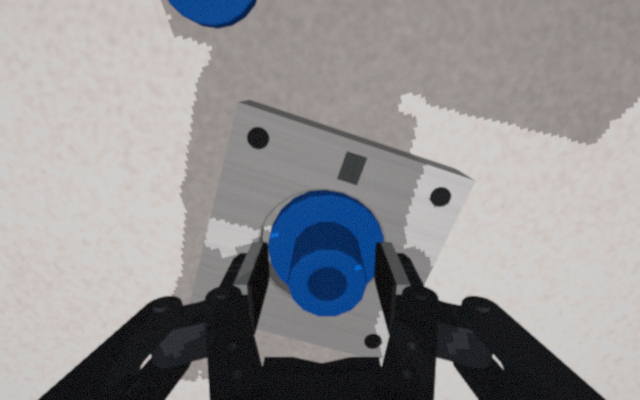

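The wheel now sits at about y −0.1945, against one side of the cavity. I'll centre on it and grip slightly higher.

Emit:
{"name": "send_rows", "arguments": {"deltas": [{"dp": [0,0.018,0],"rotation": [0,0,0]},{"dp": [0,0.018,0],"rotation": [0,0,0]},{"dp": [0,0.018,0],"rotation": [0,0,0]}]}}

```text
clock: 5.47
position: [0.5334, -0.1945, 0.0481]
ee_rot: [-0.0, 0.124, 0.992, 0.0]
contact_force: [0.4, 0.6, 0.8]
width: 0.0513
```

Emit:
{"name": "send_rows", "arguments": {"deltas": [{"dp": [0,0,0],"rotation": [0,0,0]},{"dp": [0,0,0],"rotation": [0,0,0]},{"dp": [0,0,0],"rotation": [0,0,0]},{"dp": [0,0,0],"rotation": [0,0,0]},{"dp": [0,0,0],"rotation": [0,0,0]},{"dp": [0,0,0],"rotation": [0,0,0]}], "fingers": 1, "grip_force": 40}}

```text
clock: 5.97
position: [0.5335, -0.1947, 0.0484]
ee_rot: [0.0, 0.124, 0.992, -0.0]
contact_force: [-0.2, 0.3, 2.8]
width: 0.0323
```

Clean grip. Lifting gently.

Emit:
{"name": "send_rows", "arguments": {"deltas": [{"dp": [0,0,0.06],"rotation": [0,0,0]},{"dp": [0,0,0.15],"rotation": [0,0,0]},{"dp": [0,0,0.28],"rotation": [0,0,0]},{"dp": [0,0,0.45],"rotation": [0,0,0]},{"dp": [0,0,0.65],"rotation": [0,0,0]},{"dp": [0,0,0.85],"rotation": [0,0,0]},{"dp": [0,0,1],"rotation": [0,0,0]},{"dp": [0,0,1],"rotation": [0,0,0]},{"dp": [0,0,1],"rotation": [0,0,0]}]}}

```text
clock: 6.72
position: [0.5339, -0.1949, 0.1696]
ee_rot: [0.001, 0.124, 0.992, -0.0]
contact_force: [0.2, -0.3, -1.1]
width: 0.0322
```

```bash
cat > m3.py <<'E'
from h import *
import sys
fn=sys.argv[1]
p=shot('wrist',fn+'.png'); c=cloud(p); z=c[...,2]
np.savez('pics/'+fn+'.npz',**{k:np.array(v) for k,v in p.items()})
s=monitor.get_state(); T=s['position']; print(T,s['width'],s['contact_force'])
hsv=cv2.cvtColor(p['color'],cv2.COLOR_RGB2HSV).astype(int)
blue=(hsv[...,0]>105)&(hsv[...,0]<130)&(hsv[...,1]>120)
d=(np.hypot(c[...,0]-T[0],c[...,1]-T[1])<.045)&(abs(z-T[2])<.06)
q=c[blue&d]; print(len(q),np.percentile(q[:,2],[2,10,50,90,98]))
top=np.percentile(q[:,2],97)
for nm,h in [('hub',0),('disc',-.03)]:
    m=q[abs(q[:,2]-top-h)<.003]
    if len(m)>20:
        print(nm,len(m),m.mean(0),cv2.minEnclosingCircle(m[:,:2].astype(np.float32)))
        A=np.c_[m[:,:2]-m[:,:2].mean(0),np.ones(len(m))]; print('plane slope',np.linalg.lstsq(A,m[:,2],rcond=None)[0])
E
python3 m3.py w3
```

```text
[ 0.53304152 -0.194455    0.16825046] 0.03212945726493575 [ 0.94093044  1.18950281 -0.39333854]
8988 [0.14025773 0.14513065 0.16875919 0.17635465 0.2196051 ]
hub 88 [ 0.52974294 -0.19490553  0.2097378 ] ((0.5332905650138855, -0.1948295682668686), 0.044733475893735886)
plane slope [ 0.02349561 -0.00903162  0.2097378 ]
disc 41 [ 0.52879071 -0.19630982  0.17977611] ((0.5273528695106506, -0.19263678789138794), 0.02834782749414444)
plane slope [-0.16486456  0.03648313  0.17977611]
```

View pics/w3.png

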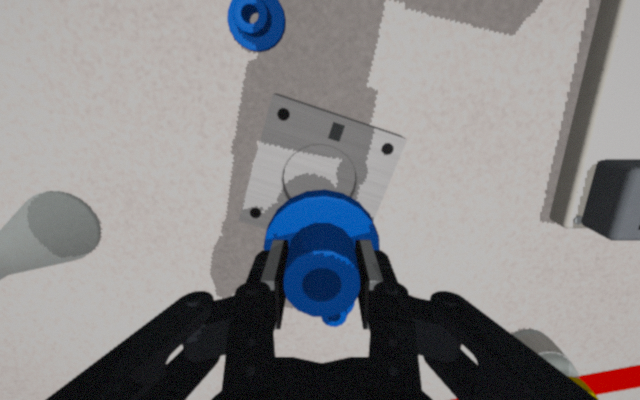

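Wheel held clear, hub up; the mould cavity is empty at (320,170). Next: fit its axis relative to the TCP.

```bash
cat > m4.py <<'E'
from h import *
import sys
p=dict(np.load(f'pics/{sys.argv[1]}.npz')); T=np.array([float(x) for x in sys.argv[2:5]])
c=cloud(p); z=c[...,2]
hsv=cv2.cvtColor(p['color'],cv2.COLOR_RGB2HSV).astype(int)
blue=(hsv[...,0]>105)&(hsv[...,0]<130)&(hsv[...,1]>120)
d=(np.hypot(c[...,0]-T[0],c[...,1]-T[1])<.045)
h=np.histogram((z-T[2])[blue&d],bins=np.arange(-.045,.015,.002)); print([(round(a,3),int(b)) for a,b in zip(h[1],h[0])])
for nm,lo,hi in [('hub',.003,.012),('disc',-.032,-.02)]:
    m=c[blue&d&(z-T[2]>lo)&(z-T[2]<hi)]
    if len(m)<20: continue
    med=np.median(m[:,2]); m=m[abs(m[:,2]-med)<.003]
    A=np.c_[m[:,:2]-m[:,:2].mean(0),np.ones(len(m))]
    print(nm,len(m),med,cv2.minEnclosingCircle(m[:,:2].astype(np.float32)),'slope',np.linalg.lstsq(A,m[:,2],rcond=None)[0])
E
python3 m4.py w3 .5335 -.1947 .1685
```

```text
[(np.float64(-0.045), 0), (np.float64(-0.043), 0), (np.float64(-0.041), 0), (np.float64(-0.039), 0), (np.float64(-0.037), 0), (np.float64(-0.035), 1), (np.float64(-0.033), 38), (np.float64(-0.031), 100), (np.float64(-0.029), 109), (np.float64(-0.027), 133), (np.float64(-0.025), 977), (np.float64(-0.023), 1163), (np.float64(-0.021), 108), (np.float64(-0.019), 114), (np.float64(-0.017), 170), (np.float64(-0.015), 160), (np.float64(-0.013), 197), (np.float64(-0.011), 201), (np.float64(-0.009), 193), (np.float64(-0.007), 223), (np.float64(-0.005), 209), (np.float64(-0.003), 258), (np.float64(-0.001), 242), (np.float64(0.001), 267), (np.float64(0.003), 282), (np.float64(0.005), 1503), (np.float64(0.007), 1764), (np.float64(0.009), 23), (np.float64(0.011), 11)]
hub 3427 0.17550088419013854 ((0.5277873873710632, -0.1926901787519455), 0.02809141017496586) slope [ 0.01300027 -0.00538369  0.17540594]
disc 2262 0.14544874281978484 ((0.5328538417816162, -0.19418035447597504), 0.029118875041604042) slope [ 0.03045617 -0.00699589  0.14550264]
```

Emit:
{"name": "send_rows", "arguments": {"deltas": [{"dp": [0,0.15,0],"rotation": [0,0,0]},{"dp": [0,0.4,0],"rotation": [0,0,0]},{"dp": [0,0.7,0],"rotation": [0,0,0]},{"dp": [0,1,0],"rotation": [0,0,0]}]}}

```text
clock: 7.1
position: [0.5321, -0.0736, 0.1663]
ee_rot: [-0.002, 0.125, 0.992, 0.0]
contact_force: [0.6, 0.1, -0.6]
width: 0.0323
```

Emit:
{"name": "send_rows", "arguments": {"deltas": [{"dp": [-0.1,0.3,0],"rotation": [0,0,0]},{"dp": [-0.15,0.6,0],"rotation": [0,0,0]},{"dp": [-0.2,0.85,0],"rotation": [0,0,0]},{"dp": [-0.2,1,0],"rotation": [0,0,0]},{"dp": [-0.2,1,0],"rotation": [0,0,0]},{"dp": [-0.2,1,0],"rotation": [0,0,0]}]}}

```text
clock: 7.6
position: [0.5084, 0.046, 0.1669]
ee_rot: [-0.001, 0.123, 0.992, -0.0]
contact_force: [-0.2, -0.9, -0.6]
width: 0.0319
```

```bash
cat > m5.py <<'E'
from h import *
for n in ['wrist','top']:
    p=shot(n,n+'5.png'); c=cloud(p); z=c[...,2]
    np.savez(f'pics/{n}5.npz',**{k:np.array(v) for k,v in p.items()})
    print(n,monitor.get_state()['position'])
    hsv=cv2.cvtColor(p['color'],cv2.COLOR_RGB2HSV).astype(int)
    d=np.hypot(c[...,0]-.5085,c[...,1]-.1007)
    m=(d<.05)&(abs(z-.036)<.0035)&(hsv[...,2]<80); q=c[m]
    if len(q)>10: print('seat',len(q),q.mean(0),cv2.minEnclosingCircle(q[:,:2].astype(np.float32)))
    m=(d<.03)&(z>.045)&(z<.092); q=c[m]
    if len(q)>3: print('spindle',len(q),q.mean(0),q.min(0),q.max(0))
    d=np.hypot(c[...,0]-.5129,c[...,1]-.1977)
    q=c[(d<.03)&(z>.09)&(z<.102)]
    if len(q)>10: print('roller',len(q),q.mean(0),cv2.minEnclosingCircle(q[:,:2].astype(np.float32)))
E
python3 m5.py
```

```text
wrist [0.50882655 0.04512223 0.16709607]
seat 132 [0.51352203 0.09298016 0.03653706] ((0.5028954148292542, 0.09491604566574097), 0.018834775313735008)
spindle 411 [0.50630167 0.09902943 0.07200913] [0.5034146  0.09490854 0.04520469] [0.51432208 0.10574099 0.08750026]
roller 1754 [0.51130496 0.19460032 0.09681286] ((0.5126692056655884, 0.1967330127954483), 0.014790207147598267)
top [0.50911013 0.04459036 0.16729056]
seat 158 [0.50294729 0.10544074 0.03589645] ((0.5110993981361389, 0.10509100556373596), 0.029992811381816864)
spindle 20 [0.50763739 0.09998178 0.07569154] [0.50348086 0.09521544 0.04663113] [0.51344504 0.10541295 0.08748056]
roller 88 [0.51232462 0.19680061 0.09658491] ((0.5129419565200806, 0.1974371373653412), 0.013874790631234646)
```

View pics/wrist5.png

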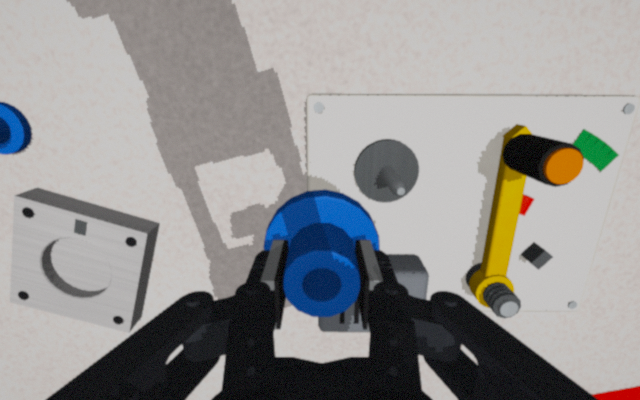

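```bash
cat > m6.py <<'E'
from h import *
p=dict(np.load('pics/wrist5.npz')); T=np.array([.5088,.0452,.1670])
print('seat px->',onplane(p,386,170,.036))
hsv=cv2.cvtColor(p['color'],cv2.COLOR_RGB2HSV).astype(int)
print(hsv[255:320:4,322].tolist()); 
z=cloud(p)[...,2]-T[2]; print(np.round(z[245:322:5,322],3)); 
V=hsv[...,2]
blue=(hsv[...,0]>100)&(hsv[...,0]<135)
R=np.zeros(V.shape,bool);R[262:312,298:346]=1
m=(R&(z<.003)&blue&(z>-.06)) 
hubtop=R&(abs(z-.007)<.0025)&blue
v,u=np.where(hubtop); print('hubtop px',u.min(),u.max(),v.min(),v.max(),len(u))
dark=(R&(V<75)).astype(np.uint8)
n,l,st,ce=cv2.connectedComponentsWithStats(dark); 
for i in range(1,n):
    if st[i,4]>40:
        print(st[i],ce[i],'->',onplane(p,*ce[i],T[2]+.007)-T)
print([ (T+np.array([0,0,.007])).round(4), proj(p,T+np.array([0,0,.007]))])
E
python3 m6.py; python3 - <<'E'
import cv2
a=cv2.imread('pics/wrist5.png')[180:330,250:400];cv2.imwrite('pics/w5z.png',cv2.resize(a,None,fx=4,fy=4,interpolation=2))
E
```

```text
seat px-> [0.50762193 0.10034285 0.036     ]
[[106, 255, 137], [105, 255, 135], [107, 233, 136], [106, 249, 121], [107, 246, 84], [107, 255, 81], [106, 255, 86], [110, 205, 87], [107, 255, 83], [109, 214, 87], [107, 229, 88], [108, 238, 90], [107, 222, 138], [107, 227, 136], [106, 255, 136], [108, 226, 130], [101, 24, 85]]
[ 0.001  0.005  0.006  0.006  0.006 -0.019 -0.014 -0.01  -0.006 -0.003
  0.002  0.005  0.005  0.006  0.005 -0.102]
hubtop px 298 345 262 311 1427
[array([0.5088, 0.0452, 0.174 ]), array([[318.2845101 , 286.09801778]])]
```

View pics/w5z.png

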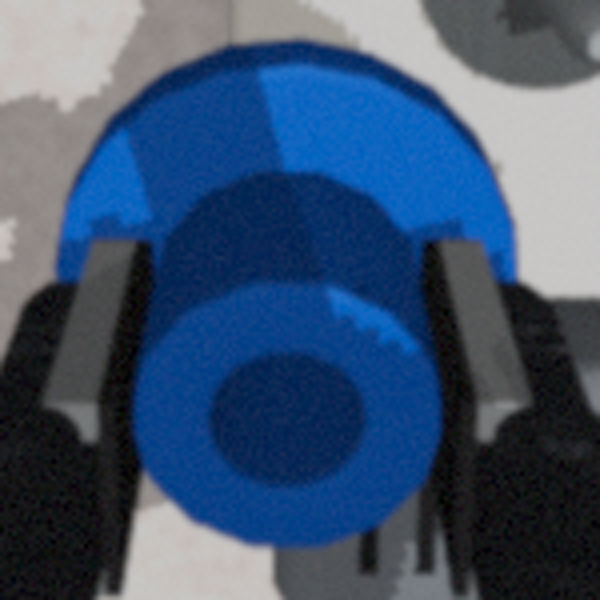

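Emit:
{"name": "send_rows", "arguments": {"deltas": [{"dp": [0,0.2,0],"rotation": [0,0,0]},{"dp": [0,0.4,0],"rotation": [0,0,0]},{"dp": [0,0.45,-0.1],"rotation": [0,0,0]},{"dp": [0,0.45,-0.25],"rotation": [0,0,0]},{"dp": [0,0.45,-0.32],"rotation": [0,0,0]},{"dp": [0,0.45,-0.32],"rotation": [0,0,0]},{"dp": [0,0.45,-0.32],"rotation": [0,0,0]}]}}

```text
clock: 8.28
position: [0.5093, 0.0982, 0.1292]
ee_rot: [-0.001, 0.125, 0.992, -0.0]
contact_force: [-0.2, 0.5, -0.2]
width: 0.0323
```

```bash
python3 - <<'E'
from h import *
p=shot('wrist','w7.png'); s=shot('scene','s7.png'); t=shot('top','t7.png'); st=monitor.get_state();print(st['position'],st['contact_force'])
a=cv2.imread('pics/w7.png')[180:330,250:400];b=cv2.imread('pics/s7.png')[150:225,275:375];
cc=cv2.imread('pics/t7.png')[200:260,240:320]
cv2.imwrite('pics/z7.png',np.hstack([cv2.resize(x,(260*x.shape[1]//x.shape[0],260)) for x in (a,b)]))
print('spindle top proj in wrist',proj(p,[.5085,.1003,.086]))
E
```

```text
[0.51023783 0.09869385 0.13048384] [-0.01699205  1.01210632 -0.20119573]
spindle top proj in wrist [[323.55102415 230.59802499]]
```

View pics/z7.png

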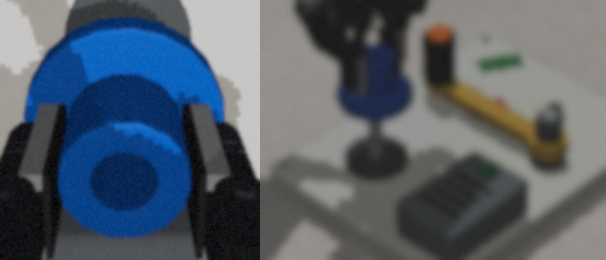

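The scene shows the wheel right above the spindle. Small correction, then a slow descent watching the force.

Emit:
{"name": "send_rows", "arguments": {"deltas": [{"dp": [-0.008,0.007,-0.04],"rotation": [0,0,0]},{"dp": [-0.008,0.007,-0.08],"rotation": [0,0,0]},{"dp": [-0.008,0.007,-0.12],"rotation": [0,0,0]},{"dp": [-0.008,0.007,-0.15],"rotation": [0,0,0]},{"dp": [-0.008,0.007,-0.15],"rotation": [0,0,0]}]}}

```text
clock: 8.85
position: [0.5077, 0.1001, 0.1107]
ee_rot: [-0.001, 0.124, 0.992, -0.0]
contact_force: [0.0, 0.7, -1.2]
width: 0.0322
```

Emit:
{"name": "send_rows", "arguments": {"deltas": [{"dp": [0,0,-0.05],"rotation": [0,0,0]},{"dp": [0,0,-0.1],"rotation": [0,0,0]},{"dp": [0,0,-0.15],"rotation": [0,0,0]},{"dp": [0,0,-0.2],"rotation": [0,0,0]},{"dp": [0,0,-0.2],"rotation": [0,0,0]}]}}

```text
clock: 9.27
position: [0.5074, 0.1001, 0.0862]
ee_rot: [-0.001, 0.124, 0.992, -0.0]
contact_force: [-0.2, -1.2, -1.2]
width: 0.0321
```

Emit:
{"name": "send_rows", "arguments": {"deltas": [{"dp": [0,0,-0.04],"rotation": [0,0,0]},{"dp": [0,0,-0.08],"rotation": [0,0,0]},{"dp": [0,0,-0.1],"rotation": [0,0,0]},{"dp": [0,0,-0.1],"rotation": [0,0,0]}]}}

```text
clock: 9.6
position: [0.508, 0.1001, 0.0751]
ee_rot: [-0.001, 0.124, 0.992, -0.0]
contact_force: [-0.5, 0.3, -0.8]
width: 0.0326
```

```bash
python3 - <<'E'
from h import *
for i in range(3):
    s=monitor.get_state();print(s['position'],s['contact_force']); p=shot('scene','s8.png')
b=cv2.imread('pics/s8.png')[150:225,275:375]; cv2.imwrite('pics/z8.png',cv2.resize(b,None,fx=6,fy=6,interpolation=3))
E
```

```text
[0.50802674 0.10009022 0.07506809] [-0.45014853  0.31854499 -0.79610696]
[0.50825904 0.10012747 0.07541203] [ 0.27446592 -0.00174373 -0.50244959]
[0.50846355 0.10012501 0.07567696] [ 0.17874587  0.21471898 -0.68805095]
```

View pics/z8.png

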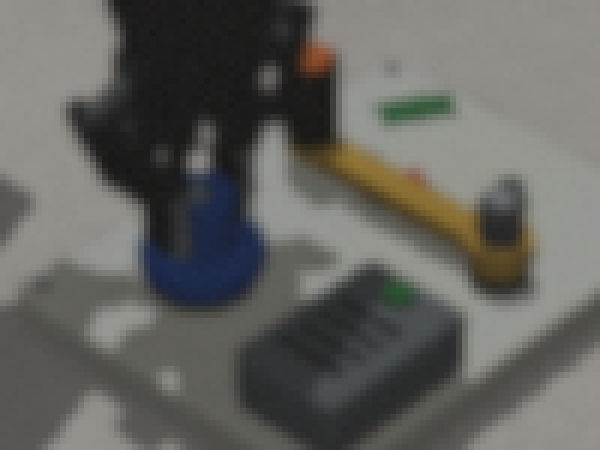

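Emit:
{"name": "send_rows", "arguments": {"deltas": [{"dp": [0,0,-0.01],"rotation": [0,0,0]},{"dp": [0,0,-0.02],"rotation": [0,0,0]},{"dp": [0,0,-0.028],"rotation": [0,0,0]},{"dp": [0,0,-0.028],"rotation": [0,0,0]},{"dp": [0,0,-0.028],"rotation": [0,0,0]}]}}

```text
clock: 10.17
position: [0.5085, 0.1001, 0.0724]
ee_rot: [0.0, 0.124, 0.992, 0.0]
contact_force: [-0.3, 0.6, -0.3]
width: 0.0321
```

Emit:
{"name": "send_rows", "arguments": {"deltas": [{"dp": [0,0,-0.008],"rotation": [0,0,0]},{"dp": [0,0,-0.008],"rotation": [0,0,0]},{"dp": [0,0,-0.008],"rotation": [0,0,0]}]}}

```text
clock: 10.42
position: [0.5085, 0.1001, 0.0724]
ee_rot: [0.0, 0.124, 0.992, 0.0]
contact_force: [-2.5, -0.7, 6.7]
width: 0.0318
```

Contact with the seat (6.7 N up, TCP at z 0.0724, close to the 0.071 expected). Releasing.

Emit:
{"name": "send_rows", "arguments": {"deltas": [{"dp": [0,0,0],"rotation": [0,0,0]},{"dp": [0,0,0],"rotation": [0,0,0]},{"dp": [0,0,0],"rotation": [0,0,0]},{"dp": [0,0,0],"rotation": [0,0,0]},{"dp": [0,0,0],"rotation": [0,0,0]},{"dp": [0,0,0],"rotation": [0,0,0]}], "fingers": -0.3}}

```text
clock: 10.92
position: [0.5084, 0.1001, 0.0713]
ee_rot: [-0.0, 0.124, 0.992, 0.0]
contact_force: [0.2, 0.5, 0.3]
width: 0.0554
```

Emit:
{"name": "send_rows", "arguments": {"deltas": [{"dp": [0,0,0.1],"rotation": [0,0,0]},{"dp": [0,0,0.25],"rotation": [0,0,0]},{"dp": [0,0,0.45],"rotation": [0,0,0]},{"dp": [0,0,0.7],"rotation": [0,0,0]},{"dp": [0,0,0.9],"rotation": [0,0,0]},{"dp": [0,0,0.9],"rotation": [0,0,0]},{"dp": [0,0,0.9],"rotation": [0,0,0]}]}}

```text
clock: 11.5
position: [0.5093, 0.1002, 0.1807]
ee_rot: [0.002, 0.124, 0.992, 0.0]
contact_force: [-0.8, 0.5, -0.4]
width: 0.0556
```

```bash
cat > m9.py <<'E'
from h import *
import sys
p=shot('wrist',sys.argv[1]+'.png'); c=cloud(p); z=c[...,2]
print(monitor.get_state()['position'])
hsv=cv2.cvtColor(p['color'],cv2.COLOR_RGB2HSV).astype(int)
blue=(hsv[...,0]>100)&(hsv[...,0]<135)&(hsv[...,1]>120)
d=np.hypot(c[...,0]-.5085,c[...,1]-.1)<.045
for nm,h in [('hub',.078),('disc',.048)]:
    q=c[d&blue&(abs(z-h)<.005)]
    if len(q)>20: print(nm,len(q),np.median(q[:,2]),cv2.minEnclosingCircle(q[:,:2].astype(np.float32)))
q=c[(np.hypot(c[...,0]-.5129,c[...,1]-.1977)<.03)&(z>.09)&(z<.102)]
if len(q)>10: print('roller',len(q),q.mean(0),cv2.minEnclosingCircle(q[:,:2].astype(np.float32)))
E
python3 m9.py w9
```

```text
[0.50821766 0.10011093 0.17931987]
hub 1245 0.07831251483468436 ((0.5101953148841858, 0.10062286257743835), 0.017462143674492836)
disc 1981 0.04848098694701124 ((0.5094426274299622, 0.10038991272449493), 0.02959633804857731)
roller 1385 [0.51133006 0.19570236 0.09709467] ((0.5129046440124512, 0.19732379913330078), 0.014484934508800507)
```

View pics/w9.png

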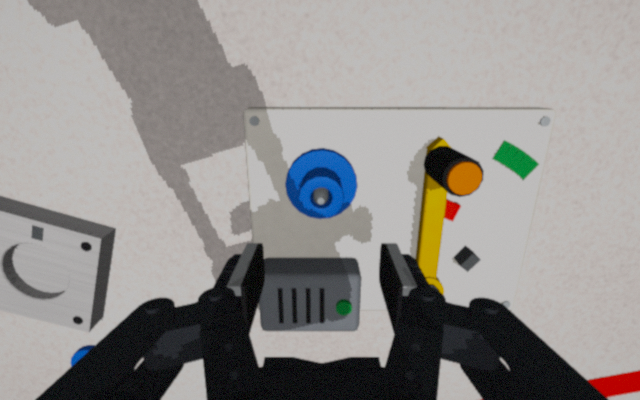

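Wheel seated: hub top at 0.0783 (expected 0.078), disc top at 0.0485 (expected 0.048), spindle tip showing in the bore at (320,197). Now the roller, at (0.513, 0.1974).

Emit:
{"name": "send_rows", "arguments": {"deltas": [{"dp": [0.035,0.3,0],"rotation": [0,0,0]},{"dp": [0.035,0.6,0],"rotation": [0,0,0]},{"dp": [0.035,0.81,0],"rotation": [0,0,0]},{"dp": [0.035,0.81,-0.2],"rotation": [0,0,0]},{"dp": [0.035,0.81,-0.45],"rotation": [0,0,0]},{"dp": [0.035,0.81,-0.45],"rotation": [0,0,0]},{"dp": [0.035,0.81,-0.45],"rotation": [0,0,0]}]}}

```text
clock: 12.13
position: [0.5103, 0.1968, 0.1228]
ee_rot: [-0.003, 0.124, 0.992, -0.001]
contact_force: [1.1, 0.7, 0.5]
width: 0.0554
```

```bash
python3 m9.py w10
```

```text
[0.51197622 0.19702726 0.12449713]
hub 1950 0.07830534985619922 ((0.5095410346984863, 0.10133867710828781), 0.01703093759715557)
disc 3030 0.04851025650878666 ((0.5088922381401062, 0.10108936578035355), 0.029903758317232132)
roller 2117 [0.51069798 0.19786417 0.09713875] ((0.5127954483032227, 0.19710513949394226), 0.014085852541029453)
```

View pics/w10.png

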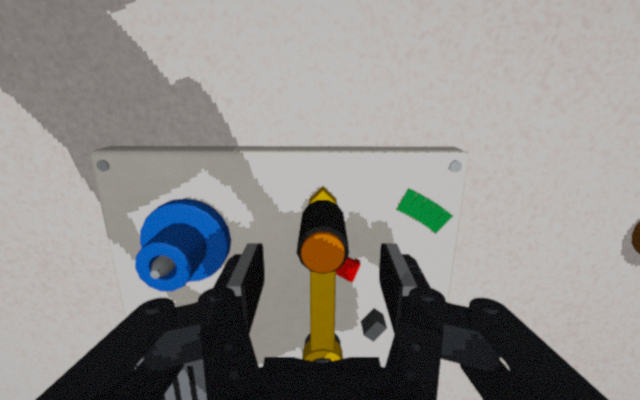

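The roller, at (322,250), is centred between the jaws. Descending and pinching.

Emit:
{"name": "send_rows", "arguments": {"deltas": [{"dp": [0.006,0,-0.12],"rotation": [0,0,0]},{"dp": [0.006,0,-0.25],"rotation": [0,0,0]},{"dp": [0.006,0,-0.35],"rotation": [0,0,0]},{"dp": [0.006,0,-0.35],"rotation": [0,0,0]},{"dp": [0.006,0,-0.35],"rotation": [0,0,0]}]}}

```text
clock: 12.6
position: [0.514, 0.1971, 0.0843]
ee_rot: [0.0, 0.124, 0.992, 0.0]
contact_force: [-0.0, 0.0, -0.5]
width: 0.0555
```

Emit:
{"name": "send_rows", "arguments": {"deltas": [{"dp": [0,0,0],"rotation": [0,0,0]},{"dp": [0,0,0],"rotation": [0,0,0]},{"dp": [0,0,0],"rotation": [0,0,0]},{"dp": [0,0,0],"rotation": [0,0,0]},{"dp": [0,0,0],"rotation": [0,0,0]},{"dp": [0,0,0],"rotation": [0,0,0]}], "fingers": 1, "grip_force": 60}}

```text
clock: 13.1
position: [0.5142, 0.1968, 0.085]
ee_rot: [0.001, 0.124, 0.992, -0.0]
contact_force: [0.8, -3.4, 6.1]
width: 0.0263
```

```bash
python3 - <<'E'
from h import *
s=monitor.get_state(); print(s['position'],s['width'],s['contact_force'],s['qpos'])
import math
P=np.array([.6291,.1676]); a0=math.radians(165.47)
R0=P+.12*np.array([math.cos(a0),math.sin(a0)]);print(R0)
for th in np.arange(.05,.58,.05):
    r=P+.12*np.array([math.cos(a0-th),math.sin(a0-th)]); print(round(th,2),((r-R0)/.12).round(3),round(-th/.5,2))
E
```

```text
[0.51417076 0.1967931  0.08499458] 0.026288552040277694 [ 0.77343664 -3.43927887  6.11932974] [ 2.40013875e-01  3.82068343e-01  1.79828083e+00 -1.67831648e-03
  9.59065928e-01 -1.08201400e+00]
[0.51293803 0.19770643]
0.05 [0.014 0.048] -0.1
0.1 [0.03  0.095] -0.2
0.15 [0.048 0.142] -0.3
0.2 [0.069 0.187] -0.4
0.25 [0.092 0.232] -0.5
0.3 [0.117 0.275] -0.6
0.35 [0.145 0.317] -0.7
0.4 [0.174 0.357] -0.8
0.45 [0.205 0.396] -0.9
0.5 [0.239 0.433] -1.0
0.55 [0.274 0.469] -1.1
```

Emit:
{"name": "send_rows", "arguments": {"deltas": [{"dp": [0.014,0.048,0],"rotation": [0,0,-0.1]},{"dp": [0.03,0.095,0],"rotation": [0,0,-0.2]},{"dp": [0.048,0.142,0],"rotation": [0,0,-0.3]},{"dp": [0.069,0.187,0],"rotation": [0,0,-0.4]},{"dp": [0.092,0.232,0],"rotation": [0,0,-0.5]},{"dp": [0.092,0.232,0],"rotation": [0,0,-0.5]}]}}

```text
clock: 13.6
position: [0.5252, 0.2244, 0.085]
ee_rot: [0.001, 0.247, 0.969, -0.001]
contact_force: [-1.4, -4.6, 7.8]
width: 0.0264
```

Emit:
{"name": "send_rows", "arguments": {"deltas": [{"dp": [0.025,0.043,0],"rotation": [0,0,-0.1]},{"dp": [0.053,0.085,0],"rotation": [0,0,-0.2]},{"dp": [0.082,0.125,0],"rotation": [0,0,-0.3]},{"dp": [0.113,0.164,0],"rotation": [0,0,-0.4]},{"dp": [0.147,0.201,0],"rotation": [0,0,-0.5]},{"dp": [0.16,0.215,0],"rotation": [0,0,-0.54]},{"dp": [0.16,0.215,0],"rotation": [0,0,-0.54]},{"dp": [0.16,0.215,0],"rotation": [0,0,-0.54]}]}}

```text
clock: 14.27
position: [0.5433, 0.249, 0.085]
ee_rot: [0.001, 0.374, 0.928, -0.002]
contact_force: [-2.6, -6.3, 8.3]
width: 0.0268
```

```bash
cat > m11.py <<'E'
from h import *
import math
p=shot('wrist','w11.png'); t=shot('top','t11.png'); sc=shot('scene','s11.png')
s=monitor.get_state(); T=s['position'];print(T,s['width'],s['contact_force'])
P=np.array([.6291,.1676]); v=T[:2]-P; print('theta tcp',math.radians(165.47)-math.atan2(v[1],v[0]),np.hypot(*v))
for n,q in (('w',p),('t',t)):
    c=cloud(q); z=c[...,2]; hsv=cv2.cvtColor(q['color'],cv2.COLOR_RGB2HSV).astype(int)
    m=(hsv[...,0]<20)&(hsv[...,1]>150)&(abs(z-.097)<.004)&(np.hypot(c[...,0]-T[0],c[...,1]-T[1])<.03); k=c[m]
    if len(k)>5:
        ce=cv2.minEnclosingCircle(k[:,:2].astype(np.float32)); v=np.array(ce[0])-P
        print(n,len(k),ce,'theta',math.radians(165.47)-math.atan2(v[1],v[0]),np.hypot(*v))
    m=(hsv[...,0]>16)&(hsv[...,0]<32)&(hsv[...,1]>150)&(abs(z-.052)<.005)&(np.hypot(c[...,0]-P[0],c[...,1]-P[1])<.145); k=c[m]
    if len(k)>20:
        vx,vy,x0,y0=cv2.fitLine(k[:,:2].astype(np.float32),cv2.DIST_HUBER,0,.01,.01).ravel(); 
        if vx>0: vx,vy=-vx,-vy
        print(n,'arm line',len(k),math.radians(165.47)-math.atan2(vy,vx))
    d=np.hypot(c[...,0]-.509,c[...,1]-.1005)<.045
    blue=(hsv[...,0]>100)&(hsv[...,0]<135)&(hsv[...,1]>120)
    k=c[d&blue]; print(n,'wheel',len(k),np.percentile(k[:,2],[5,50,95]) if len(k) else '')
a=cv2.imread('pics/t11.png')[110:290,120:510]; cv2.imwrite('pics/t11z.png',cv2.resize(a,None,fx=2,fy=2,interpolation=3))
E
python3 m11.py
```

```text
[0.54321628 0.24897719 0.08495323] 0.026784797080233395 [-3.35410731 -5.98612362  7.6422382 ]
theta tcp 0.5048652413938979 0.11831424874144962
w 2404 ((0.5426148176193237, 0.2506086826324463), 0.016623912379145622) theta 0.5112936333294287 0.11987546939967754
w arm line 1664 0.5101973112915847
w wheel 4355 [0.04005235 0.04894349 0.07845193]
t arm line 223 0.5485770556008496
t wheel 334 [0.04514457 0.04936781 0.07971587]
```

View pics/w11.png

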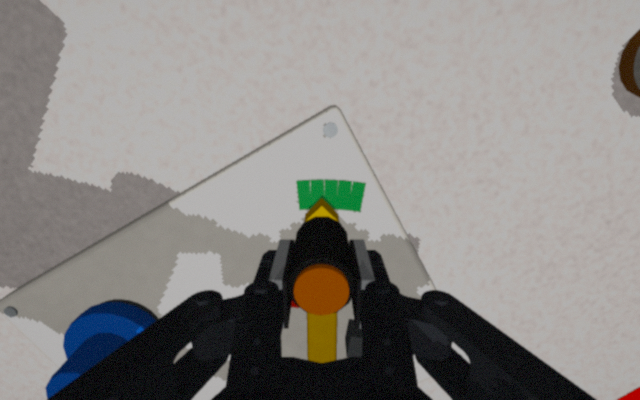

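View pics/t11z.png

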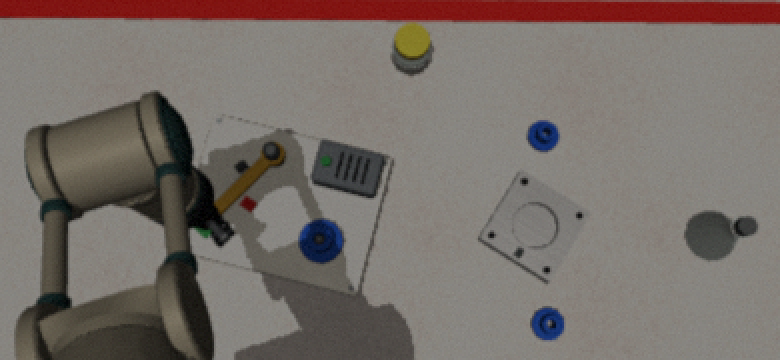

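View pics/s11.png

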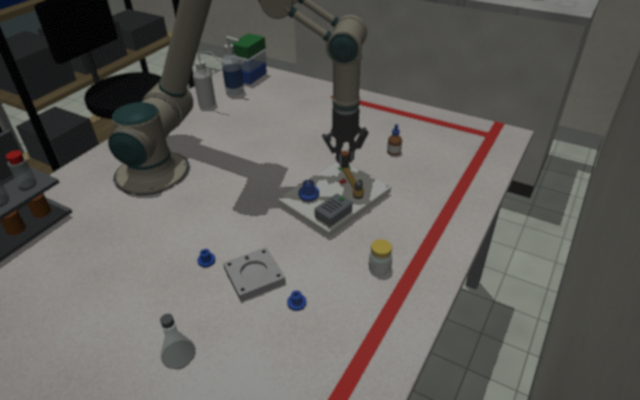

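The arm is at about 0.51 rad, with the pointed end on the green marks at (321,205) in the wrist view. The wheel is seated, and the bottle, flask and jar are where they were. A last settle, then hand in.

Emit:
{"name": "send_rows", "arguments": {"deltas": [{"dp": [0,0,0],"rotation": [0,0,0]},{"dp": [0,0,0],"rotation": [0,0,0]},{"dp": [0,0,0],"rotation": [0,0,0]},{"dp": [0,0,0],"rotation": [0,0,0]}]}}

```text
clock: 14.75
position: [0.5432, 0.249, 0.085]
ee_rot: [0.001, 0.374, 0.928, -0.002]
contact_force: [-2.4, -6.2, 7.8]
width: 0.0266
```

```bash
python3 - <<'E'
from h import *
s=monitor.get_state();print(s['clock'],s['position'],s['width'],s['contact_force'])
print(manip.sign_off())
E
```

```text
14.75 [0.54322559 0.24897653 0.08497549] 0.026605648989007972 [-2.42785554 -6.18096898  7.81068341]
the job is handed in; nothing more can be done
None
```

The drive wheel is on the spindle and released, and the gripper is holding the idler arm back past the pawl. I handed the job in at 14.75 s.

**Wheel:** I gripped it by the hub, lifted it from the mould and lowered it, hub up, over the spindle until it pressed on the seat with 6.7 N. After release the wrist camera put the hub top at 78.3 mm and the disc top at 48.5 mm, against 78 and 48 mm for fully down. The last pictures still show it seated.

**Idler arm:** I pinched the roller and swung it back. The wrist camera puts the arm at about 0.51 rad, with its pointed end on the green marks and past the 0.38 rad click. The gripper takes the spring, with a steady sideways load of about 7 N. The specified spring force at that angle is nearer 11 N.

**Bystanders:** The bottle, flask and jar look unmoved in the final scene picture; I did not measure their positions.

**Checks that disagreed:**
- **First grip:** it was about 5 mm off because of a slip in my y value, and it slid the wheel about 3 mm inside the mould. I opened the jaws, re-centred and gripped again before lifting.
- **Arm angle:** the top camera's line fit gave 0.55 rad instead of 0.51, from a partly hidden arm. Both are within the marked 0.44 to 0.66.
- **Vertical force:** the wrist read about 8 N upward while pinching the roller. I did not find the cause.

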